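Key-test the sounder box: cover off, key in past the sticky pins, hold it turned

TASK

Lift the loose cover off the four pins of the grey sounder test box and lay it flat, handle up, on the black bench mat. Then take the key with the plain rectangular head from the wooden key block, put it into the keyhole the cover hid, wiggle it past the sticky pins (do not force it) until its shoulder sits on the keyhole's face, and turn it a quarter turn clockwise. The test switch springs back, so finish still gripping the key and holding it turned; leave the other two keys and the rest of the bench as they are.

Things in the scene. Friction and masses are not known exactly. Their poses are not given: they have to be found in the camera images.
- test_box: Grey metal box on its back, fixed, 150 (x) x 110 (y) mm, deck 60 mm high; origin at the centre of its underside, z up. Four steel pins, 6 mm thick, stand on the deck at x = +-60, y = +-40 mm, up to 84 mm above the bench. Near its +x end a low terminal block (70 mm high); two black glands stick out of its +x wall. Keyhole in the middle of the deck.
- cover: Loose grey lid of the box, 150 (x) x 110 (y) mm, 17 mm high without its handle, 0.15 to 0.31 kg. Origin at the centre of its lower edge, at first on the deck, 60 mm up; axes as the box's. Four 10 mm holes sit loosely over the pins, whose tips stand 7 mm out of it: lift straight up 30 mm to clear them.
- handle (a point): Middle of the cover's handle, 37 mm above the cover's origin: a black bar 66 mm long along the cover's x, 12 mm wide in y, 12 mm high, with a 14 mm gap below it (plate 20 mm below this point). Pinch it across y, TCP about 3 mm above this point.
- mat: Black rubber bench mat, 210 (x) x 170 (y) mm, 3 mm thick, fixed; origin at the centre of its underside. The cover goes here, about in the middle.
- key_block: Wooden block with three slots in a row along its x at -50, 0 and +50 mm, fixed, 160 (x) x 46 (y) x 46 mm high; origin at the centre of its underside. Three keys stand in it with heads up, in any order.
- panel_key: The key to use, 50 g; z up, width along x, thickness along y. Origin under the middle of its shoulder (plate 30 x 14 x 4 mm), at first on the block, 46 mm up. Below it a round neck, 6 mm thick, 9 mm long; then a flat blade 16 mm wide, 5 mm thick, 27 mm long, its last 4 mm tapering to a blunt point 6 x 2 mm. Stands in its slot with 1.5 mm play; fits the keyhole either way round.
- key_head (a point): Grip point of that key, 26 mm above its origin, 62 mm above the key's point. Its head is a plain rectangular black slab, 36 mm wide (x), 12 mm thick (y), from 4 to 38 mm above the key's origin, with a small round hole; grip it across its thickness.
- disc_key: Another key, with a round black disc of 36 mm as its head; stands in the block, not used. Origin under its shoulder, 46 mm up.
- tee_key: Another key, with a steel T bar 44 mm long as its head; stands in the block, not used. Origin under its shoulder, 46 mm up.
- keyhole (a point): Centre of the keyhole on its round steel face (42 mm), 65 mm above the bench, axes as test_box: a slot 19 mm along x, 8 mm along y. The key goes straight down, width along x. The face is 5 mm thick and does not turn: the key turns only when its shoulder is within 4 mm of the face (then only its neck is in the slot), and is trapped while turned.
- barrel (a point): A point 20 mm below the keyhole, in the barrel's 7 mm wide keyway. Two pairs of sticky brass pins stick 4.5 mm into the keyway from both narrow ends; the key meets them with its origin about 22 and 15 mm above the face. A straight push jams (40 N and more); under a light push (10 N), rocking the key 2 to 3 mm either way along its width, a few times, slides them back for good.
- switch (a joint): Turn of the key switch, rad: 0 at rest, grows as the key turns clockwise seen from above, stop at 1.5. A spring turns it back (0.06 N m at rest, 0.15 N m at the stop). The key has about 0.13 rad of play in it.
- spool: Bystander: black solder reel, 54 mm across, 32 mm high; origin at the centre of its underside.
- sounder: Bystander: strobe sounder with a red dome on a white base, 89x142x56 mm; origin at the centre of its underside.
- nippers: Bystander: red-handled flush cutters, 64x130x12 mm; origin at the centre of its underside.
- multimeter: Bystander: hand multimeter, 146x68x41 mm; origin at the centre of its underside.
- terminals: Bystander: strip of green terminals, 14x62x25 mm; origin at the centre of its underside.
- driver: Bystander: cross-head screwdriver, 24x169x22 mm; origin at the centre of its underside.
Things that resemble listed ones, but are neither listed nor needed, are in the scene too. Leave any turquoise look-alike of the panel_key alone. Leave any purple look-alike of the tee_key alone.

How it is judged:
By the outcome, as a careful person would: the job done as asked, in the order asked, and still so for the second after the job is handed in, while the arm keeps its last pose, push and grip.
It also fails if it takes over 61 s, if anything falls off the work surface, if the arm or the gripper's body presses on something with over 40 N, if the wrist force passes 120 N, or if a joint passes its speed limit or range.

ROBOT

A 6-joint arm with a two-finger parallel gripper is mounted at the origin on a cart in front of the work surface, level with it; the furniture and walls round the work are solid. World frame = base frame: x ahead of the robot, y to its left, z up, the work surface at z = 0. Lengths are in m, angles in rad, forces in N, time in s.
With the tool pointing down it reaches from about 0.225 to 0.875 m from the base axis. Payload 3.4 kg.
Tool frame: the origin (TCP) lies between the finger pads, 19 mm behind the fingertips; this is the grasp point; x points along the fingers, y is the direction in which the jaws open and shut, and the axes are right-handed (so a half turn about x gives the same grasp; the last joint's range is limited). The gripper opens to 85 mm and grips with 20 to 120 N. Pads are 22 mm wide; open, the fingers measure 114 mm over their backs; the gripper's body (76 mm by 85 mm) begins 54 mm behind the grasp point. The pads swing forward as they close: fully open they stand 13 mm farther back than shut.
Start: joints at [1.086, 0.276, 1.505, -0, 1.361, -0.121], TCP at [0.205, 0.537, 0.25] pointing down, gripper open.
Joint ranges: [-2.89, 2.89], [-0.75, 2.08], [0.22, 2.7], [-1.18, 4.32], [0.11, 2.71], [-2.7, 2.7]. Speed limits (rad/s): [2.57, 2.57, 3.14, 3.14, 3.14, 3.14].

INTERFACE

Orientations are given as a unit quaternion [w, x, y, z].
In Python, from rig import manip gives the robot as it stands.
- The arm moves only by the shell command python3 -m creep 'ROWS' [OPENING] [FORCE]. ROWS is a JSON object of lists of equal length, an entry for each row: "delta_pos": the shift along the tool's x, y, z in cm, a list of three; "dr": the turn, a rotation vector about the tool's x, y, z in rad, a list of three. In form: {"delta_pos": [[dx, dy, dz], ...], "dr": [[rx, ry, rz], ...]}. A call has 1 to 10 rows; each row is the pose to reach, as a shift and turn from the pose commanded when the call began, along the tool's axes at that moment; what a row does not reach only later rows make up. A row lasts 1/10 s, in which the tool goes at most 50 mm and 8.59 degrees, less where a joint would pass 70% of its speed; a pose out of reach is approached as far as the arm can. A call with a gripper value outside its range is refused whole. OPENING is the opening, from -1 (shut) to 1 (fully open), set as the call begins (- or left out, the last holds). The fingers move at their own pace and stop on an object; FORCE is the grip in N (left out, the last holds). Time passes only in rows, so rows that repeat a pose let the fingers close. It gives the time, the measured TCP pose, the force and the opening at its end, in the units of the state.
- manip.get_state(): the state, without advancing time (a new reading comes with each control period).
- manip.get_image(name): name is "side" or "top"; returns a dict with "pixels" (400x640x3 uint8, blue, green, red), "depth" (400x640 float32, m along the optical axis (not along the pixel's ray), 0 where there is no reading), "intrinsics" (3x3 intrinsics, pixels), "rvec" (rotation vector, rad) and "tvec" (3), from world to camera coordinates, as OpenCV has them. Camera axes: x right, y down, z forward; pixel columns grow to the right and rows downward; lengths in m; the calibration is good to about 2 mm. A picture is of the moment at which its call begins.
- manip.sign_off(): hands the job in, once; it reports no verdict.
The state is a dict: "clock": time; "qpos": joint angles; "qd": joint speeds; "effort": joint torques, N m; "position": TCP position; "ee_rot": TCP orientation; "contact_force": force on the tool from outside, world axes, zero at the start; "moment": the same for the moment, N m; "width": finger opening in m.
Only numpy, scipy, OpenCV 4.12 (cv2) and the standard library are available. Lean on these libraries where they do the work, as an engineer would, in place of code of your own. Each camera call takes 0.05 s, during which the arm holds its last target. There are 200 camera calls.

## Working session

There is one attempt and no reset: what is moved stays moved. The work goes in short steps, Python scripts to look and compute and a shell command to move; the robot and the scene stay as the last step left them, time stands still between calls to the robot, and variables do not carry over. Pictures are saved under pics/ and viewed, about 8 in all and at most 12, crops included, and the job is handed in when it is done.

```bash
mkdir -p pics; ls; cat > h.py <<'E'
import numpy as np, cv2
from rig import manip
from scipy.spatial.transform import Rotation as R
def cap(n):
    d=manip.get_image(n); d['R']=cv2.Rodrigues(np.array(d['rvec'],float))[0]; d['t']=np.array(d['tvec'],float).ravel(); d['K']=np.array(d['intrinsics']); return d
def ray(d,u,v):
    c=-d['R'].T@d['t']; r=d['R'].T@np.linalg.inv(d['K'])@np.array([u,v,1.]); return c,r
def plane(d,u,v,z):
    c,r=ray(d,u,v); return c+r*(z-c[2])/r[2]
def dep(d,u,v):
    c,r=ray(d,u,v); return c+r*d['depth'][int(round(v)),int(round(u))]
def cloud(d):
    v,u=np.mgrid[:400,:640]; p=np.stack([u.ravel(),v.ravel(),np.ones(u.size)])
    r=np.linalg.inv(d['K'])@p*d['depth'].ravel(); return (d['R'].T@(r-d['t'][:,None])).T.reshape(400,640,3)
def proj(d,P):
    p=d['K']@(d['R']@np.array(P,float)+d['t']); return p[:2]/p[2]
def tool():
    s=manip.get_state(); q=s['ee_rot']; return np.array(s['position']), R.from_quat([q[1],q[2],q[3],q[0]]), s
def go(target):  # shift in tool cm
    p,r,s=tool(); return r.inv().apply(np.array(target)-p)*100
E
python3 - <<'E'
from h import *
for n in ['top','side']:
    d=cap(n); cv2.imwrite(f'pics/{n}0.png',d['pixels']); np.savez(f'{n}0.npz',**d)
    print(n,-d['R'].T@d['t'],d['R'][2],d['K'][0,0],(d['depth']>0).mean())
p,r,s=tool(); print(s, r.as_matrix())
E
```

```text
pics
top [ 0.36218808 -0.15322658  1.44705254] [ 0.15147698 -0.02124446 -0.98823246] 374.54961231956514 0.995953125
side [0.5587393  0.8411795  0.70423806] [-0.00097611 -0.85078376 -0.52551503] 419.5481318301323 0.99567578125
{'clock': 0.1, 'qpos': array([ 1.08599160e+00,  2.76532682e-01,  1.50602033e+00, -1.53809816e-06,
        1.36068980e+00, -1.21001955e-01]), 'qd': array([-0.00145872,  0.00011781, -0.00370536, -0.00053831,  0.00062475,
       -0.00074115]), 'effort': array([ 4.73245200e-04, -4.17698550e+01, -2.46404886e+01, -2.85800688e-04,
        5.77459519e-03,  6.54108362e-06]), 'position': array([0.20440129, 0.53696925, 0.24922015]), 'ee_rot': array([ 0.69526685,  0.12735838,  0.69561389, -0.12847242]), 'contact_force': array([ 0.29227924, -0.12845847,  0.17885646]), 'moment': array([-0.06259905,  0.03102956,  0.03624738]), 'width': 0.08556758731617627} [[-7.67699505e-04  3.55829745e-01  9.34550482e-01]
 [-1.46070103e-03  9.34549361e-01 -3.55830518e-01]
 [-9.99998638e-01 -1.63826977e-03 -1.97692205e-04]]
```

View pics/top0.png

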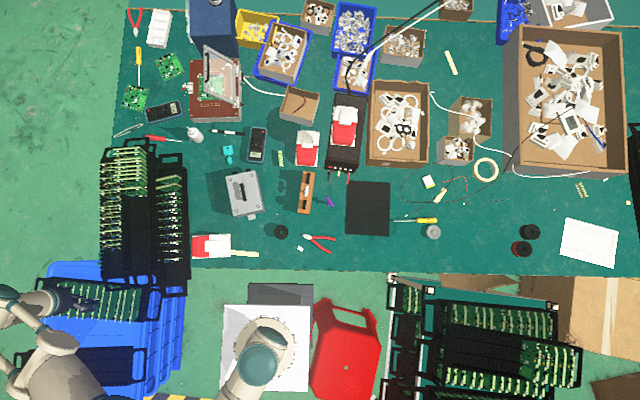

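View pics/side0.png

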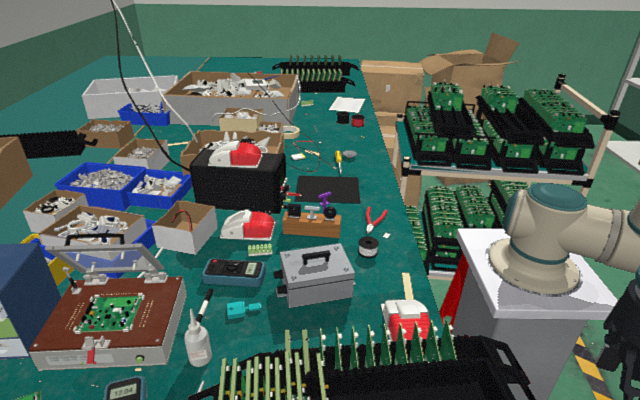

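The top view shows the box with its cover at (243,193), the key block at (304,192), the mat at (368,208), a purple look-alike near (328,201) and a turquoise one at (228,152). The side view shows the box at (315,272), the block at (312,220) with the purple tee at (325,200), and the turquoise key at (243,310).

```bash
python3 - <<'E'
from h import *
t=dict(np.load('top0.npz')); s=dict(np.load('side0.npz'))
a=cv2.resize(t['pixels'][140:250,210:400],None,fx=4,fy=4,interpolation=cv2.INTER_CUBIC)[:, :760]
b=cv2.resize(s['pixels'][180:320,220:410],None,fx=4,fy=4,interpolation=cv2.INTER_CUBIC)[:, :760]
cv2.imwrite('pics/c1.png',cv2.resize(np.vstack([a,b]),(456,600))) 
cv2.imwrite('pics/c2.png',b)
for nm,d in(('t',t),('s',s)):
    C=cloud(d)
    np.save(nm+'C.npy',C)
for u,v in[(243,193),(304,192),(368,208),(228,152),(328,201)]: print(u,v,dep(t,u,v))
E
```

```text
243 193 [0.55477853 0.09269085 0.10031514]
304 192 [ 0.57159184 -0.12670818  0.05234767]
368 208 [ 0.52332406 -0.37683417 -0.00136527]
228 152 [0.72799676 0.17601691 0.01177619]
328 201 [ 0.53716517 -0.2167645   0.0734964 ]
```

View pics/c2.png

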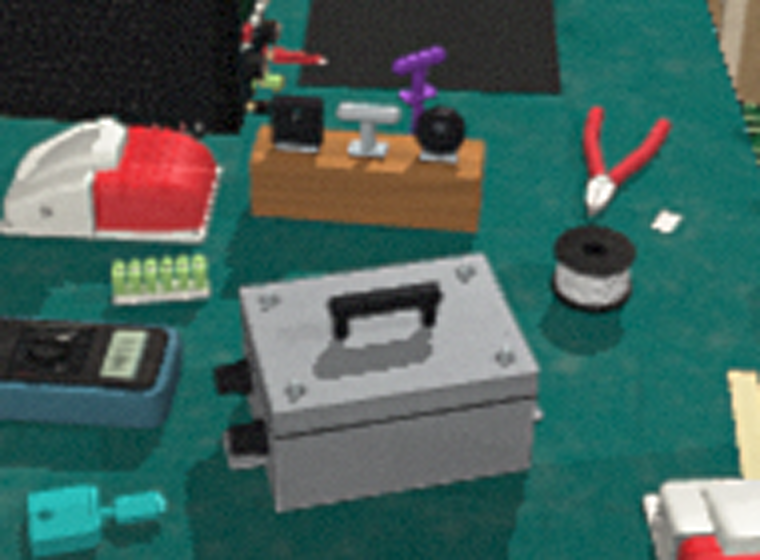

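Crop (pixels in the full side image): the plain square slab head is at (294,210), the left/+x end of the block. Not to be taken: the tee at (312,208), the disc at (330,212), the purple tee look-alike behind at (325,200), and the turquoise look-alike key lying at (240,309). I choose the slab. The glands at the box's left confirm its +x is about world +x.

```bash
python3 - <<'E'
from h import *
for nm,f in(('t','top0'),('s','side0')):
    d=dict(np.load(f+'.npz')); C=np.load(nm+'C.npy'); px=d['pixels'].astype(int)
    sat=px.max(2)-px.min(2)
    def rep(name,m):
        m=cv2.morphologyEx(m.astype(np.uint8),cv2.MORPH_OPEN,np.ones((2,2),np.uint8)); n,l,st,c=cv2.connectedComponentsWithStats(m)
        if n<2: print(nm,name,'none');return
        i=1+np.argmax(st[1:,4]); P=C[l==i]; z=np.median(P[:,2])
        r=cv2.minAreaRect((P[:,:2]*1000).astype(np.float32)); print(nm,name,st[i,4],c[i].round(1),'z',z.round(4),'max',P[:,2].max().round(4),'rect',np.round(r[0],1),np.round(r[1],1),round(r[2],1),'med',np.median(P[:,:2],0).round(4))
    x,y,z=C[...,0],C[...,1],C[...,2]
    near=lambda cx,cy,r:(abs(x-cx)<r)&(abs(y-cy)<r)
    rep('cover',near(.555,.093,.12)&(z>.068)&(z<.088)&(px.max(2)>90)&(sat<40))
    rep('handle',near(.555,.093,.06)&(z>.085)&(px.max(2)<80))
    rep('handle+',near(.555,.093,.06)&(z>.088))
    rep('block',near(.572,-.127,.12)&(z>.037)&(z<.056)&(px[...,2]-px[...,0]>40)&(px[...,2]>90))
    rep('slab',near(.62,-.127,.05)&(y>-.17)&(z>.055)&(px.max(2)<70))
    rep('anyhead',near(.572,-.127,.12)&(y>-.17)&(z>.055))
    rep('mat',near(.523,-.377,.16)&(z<.015)&(px.max(2)<50))
    rep('purple',near(.54,-.2,.08)&(px[...,0]>80)&(px[...,0]-px[...,1]>50))
E
```

```text
t cover 1149 [245.3 194.1] z 0.0781 max 1.4471 rect [470.6  24.8] [386.8 155.3] 36.8 med [0.5528 0.086 ]
t handle 46 [243.7 192.7] z 0.1035 max 0.1094 rect [556.   90.3] [58.   8.9] 14.3 med [0.5549 0.0893]
t handle+ 62 [244.1 193. ] z 0.1022 max 0.1094 rect [557.8  91.5] [61.3 12.7] 10.7 med [0.5544 0.0894]
t block 370 [307.1 194.2] z 0.047 max 1.4471 rect [ 506.7 -135.3] [ 51.3 286.6] 86.9 med [ 0.5614 -0.1385]
t slab 24 [308.6 178.6] z 0.0856 max 0.0906 rect [ 618.9 -142.5] [ 7.8 31.1] 83.8 med [ 0.6172 -0.1439]
t anyhead 38 [309.1 178.9] z 0.08 max 0.0906 rect [ 623.2 -145. ] [11.3 40.4] 82.9 med [ 0.6188 -0.1445]
t mat none
t purple 39 [330.2 202.5] z 0.0717 max 1.4471 rect [ 451.3 -199.3] [ 33.4 197.8] 72.2 med [ 0.5305 -0.2241]
s cover 2012 [316.3 266.2] z 0.0765 max 0.7042 rect [590.4 377.9] [912.1 175.2] 83.0 med [0.5574 0.1116]
s handle 170 [316.4 256.3] z 0.0975 max 0.1041 rect [552.9  90.2] [76.4 26.3] 26.6 med [0.5577 0.0979]
s handle+ 182 [316.6 256.1] z 0.0977 max 0.1041 rect [551.7  89.9] [78.8 27.9] 30.0 med [0.5555 0.0967]
s block 472 [313.3 220.8] z 0.0445 max 0.7042 rect [600.5 309. ] [1055.6  159.6] 85.9 med [ 0.5618 -0.1177]
s slab 141 [294.8 209.8] z 0.0696 max 0.086 rect [ 606.2 -193.2] [134.8  33.3] 76.3 med [ 0.6176 -0.1348]
s anyhead 149 [294.7 209.9] z 0.0685 max 0.086 rect [ 606.2 -195.5] [139.1  33.8] 76.6 med [ 0.6176 -0.1349]
s mat 1297 [329.4 189.6] z 0.0021 max 0.7042 rect [538.9 193.4] [1296.2  204.3] 88.0 med [ 0.5103 -0.3664]
s purple 92 [325.  199.6] z 0.0484 max 0.0821 rect [ 533.5 -232.2] [207.   30.9] 83.8 med [ 0.5331 -0.219 ]
```

View pics/c1.png

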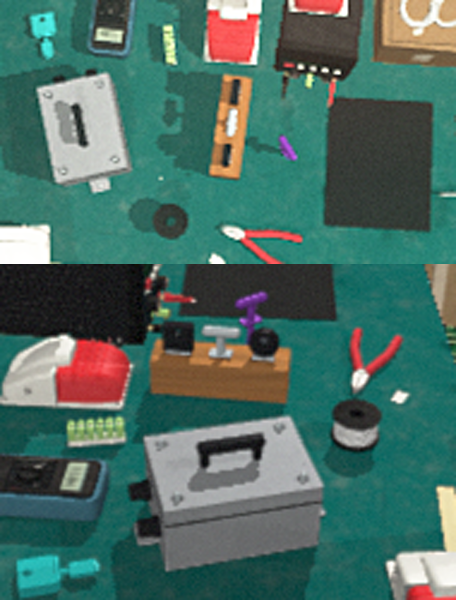

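```bash
python3 - <<'E'
from h import *
d=dict(np.load('top0.npz')); px=d['pixels'].astype(int); C=np.load('tC.npy'); hs=cv2.cvtColor(d['pixels'],cv2.COLOR_BGR2HSV)
def rect(name,m,box,z):
    M=np.zeros((400,640),np.uint8); u0,v0,u1,v1=box; M[v0:v1,u0:u1]=m[v0:v1,u0:u1]
    M=cv2.morphologyEx(M,cv2.MORPH_OPEN,np.ones((3,3),np.uint8)) if name!='slab' else M
    cs=cv2.findContours(M,cv2.RETR_EXTERNAL,cv2.CHAIN_APPROX_NONE)[0]; c=max(cs,key=cv2.contourArea).reshape(-1,2)
    P=np.array([plane(d,u,v,z)[:2]*1000 for u,v in c],np.float32); r=cv2.minAreaRect(P)
    print(name,z,np.round(r[0],1),np.round(r[1],1),round(r[2],1), cv2.boundingRect(c))
rect('cover',(hs[...,1]<60)&(hs[...,2]>110),(215,160,275,230),.077)
rect('block',(px[...,2]-px[...,0]>35)|((px.max(2)<60)&(px[...,1]-px[...,2]<8)),(293,165,318,220),.046)
rect('mat',(px.max(2)<75)&(px[...,1]-px[...,2]<12),(335,172,400,245),.003)
rect('slab',(px.max(2)<60)&(px[...,1]-px[...,2]<10),(296,165,318,188),.084)
rect('hand',(px.max(2)<70)&(px[...,1]-px[...,2]<8),(236,180,252,208),.103)
print(px[178,300:318].tolist())
print('go above handle',go([.556,.090,.20]))
E
```

```text
cover 0.077 [548.7  88.9] [180.1 117.8] 14.5 (226, 171, 39, 49)
block 0.046 [ 572.  -133.2] [ 48.5 162.1] 83.8 (297, 171, 18, 43)
mat 0.003 [ 525.1 -374.2] [166.1 205.9] 88.1 (346, 181, 44, 55)
slab 0.084 [ 621.2 -138.2] [ 6.5 34.7] 80.5 (306, 173, 4, 10)Traceback (most recent call last):
  File "<stdin>", line 13, in <module>
  File "<stdin>", line 6, in rect
ValueError: max() iterable argument is empty
```

```bash
python3 - <<'E'
from h import *
C=np.load('tC.npy').reshape(-1,3); S=np.load('sC.npy').reshape(-1,3)
for A in (C,S):
    for x in np.arange(.2,.8,.1): print(round(x,1),[round(float(np.percentile(m,95)),2) if len(m:=A[(abs(A[:,0]-x-.05)<.05)&(abs(A[:,1]-y-.05)<.05)&(A[:,2]<1)&(A[:,2]>-.05)][:,2])>5 else None for y in np.arange(-.5,.6,.1)])
    print()
p,r,s=tool()
print('go above handle',go([.556,.090,.25]))
E
```

```text
0.2 [0.01, 0.01, 0.01, 0.01, 0.01, 0.01, 0.01, 0.07, 0.12, 0.62, 0.53]
0.3 [0.01, 0.01, 0.01, 0.01, 0.01, 0.01, 0.05, 0.06, 0.12, 0.13, 0.07]
0.4 [0.01, 0.01, 0.01, 0.02, 0.04, 0.08, 0.08, 0.01, 0.11, 0.13, 0.13]
0.5 [0.01, 0.01, 0.07, 0.08, 0.01, 0.1, 0.08, 0.01, 0.11, 0.18, 0.18]
0.6 [0.12, 0.16, 0.16, 0.08, 0.01, 0.08, 0.08, 0.01, 0.1, 0.18, 0.18]
0.7 [0.12, 0.16, 0.21, 0.06, 0.04, 0.04, 0.01, 0.08, 0.05, 0.12, 0.11]
0.8 [0.13, 0.16, 0.21, 0.06, 0.07, 0.03, 0.15, 0.2, 0.07, 0.04, 0.01]

0.2 [0.0, 0.0, 0.0, 0.0, 0.0, 0.0, 0.0, 0.06, 0.13, 0.13, 0.41]
0.3 [0.0, 0.0, 0.01, 0.01, 0.0, 0.0, 0.04, 0.06, 0.13, 0.13, None]
0.4 [0.0, 0.0, 0.0, 0.03, 0.03, 0.08, 0.08, 0.03, 0.11, 0.13, None]
0.5 [0.0, 0.0, 0.07, 0.08, 0.0, 0.1, 0.08, 0.0, 0.11, 0.18, 0.19]
0.6 [0.12, 0.16, 0.16, 0.1, 0.02, 0.08, 0.08, 0.0, 0.11, 0.18, 0.18]
0.7 [0.12, 0.18, 0.2, 0.05, 0.04, 0.03, 0.01, 0.0, 0.09, 0.12, None]
0.8 [0.13, 0.16, 0.2, 0.07, 0.07, 0.03, 0.14, 0.19, 0.06, 0.03, None]

go above handle [-3.96878048e-02 -2.92606821e+01  4.87631893e+01]
```

```bash
python3 -m creep '{"delta_pos":[[0,-7.3,12.2],[0,-14.6,24.4],[0,-22,36.5],[0,-29.3,48.8],[0,-29.3,48.8],[0,-29.3,48.8],[0,-29.3,48.8],[0,-29.3,48.8],[0,-29.3,48.8],[0,-29.3,48.8]],"dr":[[-0.15,0,0],[-0.3,0,0],[-0.45,0,0],[-0.59,0,0],[-0.59,0,0],[-0.59,0,0],[-0.59,0,0],[-0.59,0,0],[-0.59,0,0],[-0.59,0,0]]}' 1 40; python3 -m creep '{"delta_pos":[[0,0,0],[0,0,0],[0,0,0],[0,0,0],[0,0,0]],"dr":[[0,0,0],[0,0,0],[0,0,0],[0,0,0],[0,0,0]]}'; python3 - <<'E'
from h import *
p,r,s=tool(); print(p,r.as_matrix().round(3)); print(go([.556,.090,.11]))
E
```

```text
clock: 1.1
position: [0.5039, 0.1561, 0.2498]
ee_rot: [0.702, -0.08, 0.703, 0.08]
contact_force: [0.4, 0.3, -0.2]
width: 0.0854
clock: 1.6
position: [0.5024, 0.1591, 0.2501]
ee_rot: [0.703, -0.08, 0.702, 0.081]
contact_force: [0.1, 0.4, 0.9]
width: 0.0854
[0.50236204 0.15909199 0.25013393] [[ 0.    -0.226  0.974]
 [ 0.     0.974  0.226]
 [-1.     0.     0.   ]]
[14.0115665  -7.94772187  3.65954382]
```

```bash
python3 -m creep '{"delta_pos":[[1,-3,1.5],[2,-6,3],[4,-8,3.7],[8,-8,3.7],[12,-8,3.7],[14,-8,3.7],[15,-8,3.7],[15,-8,3.7],[15,-8,3.7]],"dr":[[0,0,0],[0,0,0],[0,0,0],[0,0,0],[0,0,0],[0,0,0],[0,0,0],[0,0,0],[0,0,0]]}' 0 20; python3 - <<'E'
from h import *
p,r,s=tool(); print(p,s['contact_force'])
d=cap('side'); a=proj(d,p+[0,0,-.02]).astype(int); cv2.imwrite('pics/s1.png',cv2.resize(d['pixels'][180:320,220:410],None,fx=4,fy=4,interpolation=cv2.INTER_CUBIC))
E
```

```text
clock: 2.5
position: [0.558, 0.0888, 0.1011]
ee_rot: [0.703, -0.08, 0.702, 0.08]
contact_force: [-0.6, 0.5, 0.2]
width: 0.0426
[0.5580439  0.08881612 0.10114672] [-0.5605363   0.4542431   0.21771722]
```

View pics/s1.png

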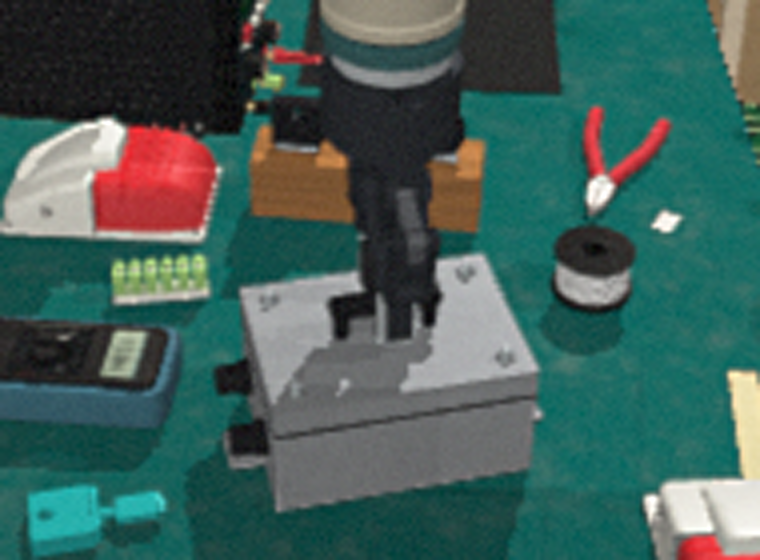

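The finger straddles the bar near its middle (finger at crop x≈398, bar 330–440; the jaw yaw explains most of the offset), the tips clear of the plate. Closing.

```bash
python3 -m creep '{"delta_pos":[[0,0,0],[0,0,0],[0,0,0],[0,0,0],[0,0,0]],"dr":[[0,0,0],[0,0,0],[0,0,0],[0,0,0],[0,0,0]]}' -1 60; python3 - <<'E'
from h import *
p,r,s=tool(); print(s['contact_force'],s['moment'],s['width'],p)
E
```

```text
clock: 3.05
position: [0.5573, 0.0915, 0.1017]
ee_rot: [0.703, -0.078, 0.702, 0.082]
contact_force: [-2.8, 9.5, 5.7]
width: 0.0107
[-2.82868998  9.49634465  5.69104087] [1.54414343 0.33762461 0.39657128] 0.010714203739826325 [0.5572977  0.09152872 0.10172222]
```

```bash
python3 -m creep '{"delta_pos":[[0,0.3,0],[0,0.4,0],[0,0.4,0],[-0.3,0.4,0],[-0.8,0.4,0],[-0.8,0.4,0]],"dr":[[0,0,0],[0,0,0],[0,0,0],[0,0,0],[0,0,0],[0,0,0]]}'; python3 - <<'E'
from h import *
p,r,s=tool(); print(s['contact_force'],s['moment'],s['width'],p)
E
```

```text
clock: 3.65
position: [0.5559, 0.0923, 0.1083]
ee_rot: [0.702, -0.08, 0.703, 0.08]
contact_force: [0.2, 1.9, -1.1]
width: 0.0107
[ 0.23435717  1.87906777 -1.11569968] [0.23681027 0.1117573  0.12127648] 0.010744522226511982 [0.55591743 0.09229973 0.10834782]
```

```bash
python3 -m creep '{"delta_pos":[[-1,0,0],[-2,0,0],[-4,0,0],[-8,0,0],[-13,0,0],[-13,0,0],[-13,0,0],[-13,0,0]],"dr":[[0,0,0],[0,0,0],[0,0,0],[0,0,0],[0,0,0],[0,0,0],[0,0,0],[0,0,0]]}'; python3 - <<'E'
from h import *
p,r,s=tool(); print(s['contact_force'],s['moment'],s['width'],p)
print(go([.525,-.374,.24]))
E
```

```text
clock: 4.45
position: [0.5552, 0.0919, 0.2372]
ee_rot: [0.702, -0.08, 0.703, 0.08]
contact_force: [-0.7, 0.3, -3.5]
width: 0.0104
[-0.66254439  0.29916493 -3.48639591] [-0.018442    0.03526548  0.01426199] 0.010444647791902168 [0.55524055 0.09193321 0.23722673]
[ -0.25841076 -44.72988139 -13.39142555]
```

```bash
python3 -m creep '{"delta_pos":[[0,-4,-1],[0,-8,-2.4],[0,-12,-3.6],[0,-16,-4.8],[0,-20,-6],[0,-24,-7.2],[0,-28,-8.4],[0,-32,-9.6],[0,-36,-10.8],[0,-40,-12]],"dr":[[0,0,0],[0,0,0],[0.05,0,0],[0.1,0,0],[0.15,0,0],[0.2,0,0],[0.24,0,0],[0.26,0,0],[0.26,0,0],[0.26,0,0]]}'; python3 - <<'E'
from h import *
p,r,s=tool(); print(s['contact_force'],s['width'],p, r.as_matrix()[:,1])
print(go([.525,-.374,.06]))
E
```

```text
clock: 5.45
position: [0.5277, -0.3257, 0.2357]
ee_rot: [0.706, 0.013, 0.708, -0.011]
contact_force: [0.8, 0.9, -2.0]
width: 0.0105
[ 0.79006218  0.87909016 -1.98164075] 0.010509605102959788 [ 0.52773284 -0.32567172  0.23569709] [0.03414905 0.999413   0.0027379 ]
[17.55666526 -4.88742812 -0.04628232]
```

```bash
python3 -m creep '{"delta_pos":[[2,-2,0],[5,-4,0],[9,-4.8,0],[13,-4.8,0],[16,-4.8,0],[17.5,-4.8,0],[18,-4.8,0],[18.3,-4.8,0],[18.3,-4.8,0]],"dr":[[0,0,0],[0,0,0],[0,0,0],[0,0,0],[0,0,0],[0,0,0],[0,0,0],[0,0,0],[0,0,0]]}'; python3 - <<'E'
from h import *
p,r,s=tool(); print(s['contact_force'],s['width'],p, r.as_matrix()[:,1])
E
```

```text
clock: 6.35
position: [0.5275, -0.3726, 0.0549]
ee_rot: [0.707, 0.012, 0.707, -0.012]
contact_force: [0.9, -0.1, -2.3]
width: 0.0106
[ 0.90417479 -0.08576009 -2.25021413] 0.010570743484697588 [ 0.52751837 -0.37260696  0.05492803] [3.37480561e-02 9.99430369e-01 7.85821674e-05]
```

```bash
python3 -m creep '{"delta_pos":[[0.4,0,0],[0.7,0,0],[1.0,0,0],[1.1,0,0],[1.1,0,0]],"dr":[[0,0,0],[0,0,0],[0,0,0],[0,0,0],[0,0,0]]}'
```

```text
clock: 6.85
position: [0.5275, -0.3726, 0.0447]
ee_rot: [0.707, 0.012, 0.707, -0.012]
contact_force: [-0.8, 0.3, 2.8]
width: 0.0106
```

```bash
python3 -m creep '{"delta_pos":[[0,0,0],[0,0,0],[0,0,0],[-1,0,0],[-4,0,0],[-8,0,0],[-12,0,0],[-16,0,0],[-20,0,0],[-20,0,0]],"dr":[[0,0,0],[0,0,0],[0,0,0],[0,0,0],[0,0,0],[0,0,0],[0,0,0],[0,0,0],[0,0,0],[0,0,0]]}' 0 20; python3 - <<'E'
from h import *
p,r,s=tool(); print(s['contact_force'],s['width'],p)
d=cap('side');t=cap('top'); cv2.imwrite('pics/s2.png',np.hstack([cv2.resize(d['pixels'][150:290,230:420],None,fx=2,fy=2,interpolation=cv2.INTER_CUBIC),cv2.resize(t['pixels'][140:280,220:410],None,fx=2,fy=2,interpolation=cv2.INTER_CUBIC)]))
np.savez('side1.npz',**d);np.savez('top1.npz',**t)
print(go([.6217,-.1384,.16]))
E
```

```text
clock: 7.85
position: [0.5299, -0.3747, 0.252]
ee_rot: [0.711, 0.009, 0.703, -0.015]
contact_force: [-0.1, 0.2, 0.3]
width: 0.0429
[-0.05538177  0.17794289  0.25060302] 0.04293741964877811 [ 0.52993548 -0.37468638  0.25201616]
[ 8.57120812 23.76211235  8.5707397 ]
```

View pics/s2.png

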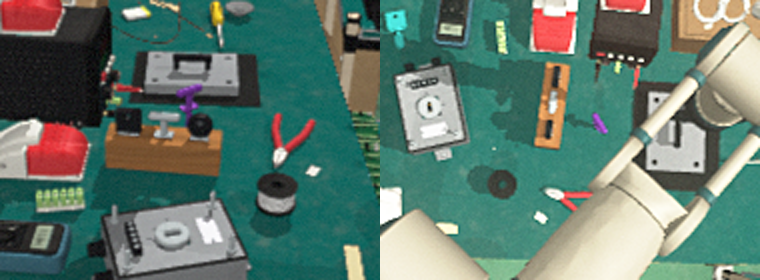

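The cover lies flat, handle up, in the middle of the mat (side crop (192,73)). The box is open: keyhole face at side full-image (316,268) and top (245,193). Now measuring the keyhole from both views, plus the box yaw and slab head.

```bash
python3 - <<'E'
from h import *
ds=dict(np.load('side1.npz')); dt=dict(np.load('top1.npz'))
res={}
for n,d,c0,w in(('t',dt,(245,193),13),('s',ds,(316.5,268),17)):
    g=d['pixels'].min(2).astype(int); u,v=map(int,c0); 
    for th in (150,165,180,195):
        M=np.zeros_like(g,np.uint8); M[v-w:v+w,u-w-4:u+w+4]=g[v-w:v+w,u-w-4:u+w+4]>th
        cs=[c for c in cv2.findContours(M,cv2.RETR_EXTERNAL,cv2.CHAIN_APPROX_NONE)[0] if len(c)>=8]
        for c in cs:
            e=cv2.minAreaRect(c); bb=cv2.boundingRect(c); P=np.array([plane(d,a,b,.065)[:2]*1000 for a,b in c.reshape(-1,2)],np.float32); r=cv2.minAreaRect(P); cc,rr=cv2.minEnclosingCircle(P)
            print(n,th,bb,np.round(r[0],1),np.round(r[1],1),round(r[2],1),'circ',np.round(cc,1),round(rr,1))
    print(n); print(g[v-12:v+13:1,u-10:u+11])
E
```

```text
t 150 (228, 180, 33, 26) [562.   95.7] [ 94.  120.4] 1.6 circ [558.2  95.6] 74.1
t 165 (229, 180, 32, 26) [562.1  93.9] [ 93.8 117. ] 1.5 circ [560.1  93.8] 73.8
t 180 (229, 180, 32, 26) [562.1  93.8] [ 93.8 116.9] 1.5 circ [558.3  93.7] 72.6
t 195 (240, 200, 14, 6) [524.7  84.3] [18.6 47.9] 1.5 circ [521.   84.1] 24.4
t 195 (258, 199, 3, 7) [527.6  39.1] [23.5  4.3] 13.8 circ [527.8  38.4] 11.9
t 195 (229, 180, 30, 26) [570.5  97.4] [95.4 95.7] 13.9 circ [568.3 100.4] 61.5
t
[[ 91  85  63  77 120  57 164 170  51  99  87  37  44 100 181 191 156 145
  136 138 140]
 [103 164 141  95 114  47  38  58  59  76 102 121 137 179 212 208 207 184
  158 154 166]
 [129  81  87  48  81  94  99 118 155 193 214 212 207 207 202 198 200 201
  204 203 212]
 [178 109 124 143 187 223 211 208 205 203 198 201 199 197 190 198 196 198
  199 201 203]
 [213 217 218 220 217 206 200 194 193 200 199 197 198 197 197 195 197 196
  197 194 197]
 [205 209 210 211 202 200 203 178 166 195 200 198 200 201 201 197 190 193
  194 195 200]
 [206 203 201 208 205 196 191 173 162 176 198 196 184 181 194 197 195 199
  200 201 2
[... 3849 characters left out ...]
8 102  69  66 100 110 121 120 123 123 114 105 100 111 151 166
  164 165 163]
 [171 170 171 169 127 103  94  93  97  95  97  98 109 113 118 152 168 164
  160 161 161]
 [168 168 172 177 174 172 139 122 120 117 119 126 161 174 172 175 172 167
  165 165 161]
 [168 169 171 176 175 172 175 171 172 172 170 169 175 176 174 174 175 170
  171 174 174]
 [170 170 172 175 173 174 174 170 171 170 169 171 169 172 172 172 171 171
  171 169 171]
 [174 171 169 172 172 169 167 167 167 169 169 165 168 169 171 171 171 169
  173 169 173]
 [170 169 168 169 173 169 167 167 167 167 166 169 170 169 172 174 171 170
  170 171 173]
 [167 168 171 170 169 169 166 170 170 168 172 168 171 170 173 173 175 172
  175 178 176]]
```

```bash
python3 - <<'E'
from h import *
ds=dict(np.load('side1.npz')); dt=dict(np.load('top1.npz'))
for n,d,th,w in (('t',dt,217,(238,186,257,201)),('s',ds,180,(306,260,327,275))):
    g=d['pixels'].min(2); u0,v0,u1,v1=w; k=4
    G=cv2.resize(g[v0:v1,u0:u1],None,fx=k,fy=k,interpolation=cv2.INTER_CUBIC)
    c=max(cv2.findContours((G>th).astype(np.uint8),cv2.RETR_EXTERNAL,cv2.CHAIN_APPROX_NONE)[0],key=cv2.contourArea).reshape(-1,2)
    c=cv2.convexHull(c).reshape(-1,2)
    P=np.array([plane(d,u0+(a+.5)/k-.5,v0+(b+.5)/k-.5,.065)[:2]*1000 for a,b in c],np.float32); e=cv2.fitEllipse(P); print(n,np.round(e[0],1),np.round(e[1],1))
    # slot
    D=(G<(140 if n=='t' else 150)).astype(np.uint8)
    for q in cv2.findContours(D,cv2.RETR_EXTERNAL,cv2.CHAIN_APPROX_NONE)[0]:
        if cv2.contourArea(q)>150:
            P=np.array([plane(d,u0+(a+.5)/k-.5,v0+(b+.5)/k-.5,.065)[:2]*1000 for a,b in q.reshape(-1,2)],np.float32); r=cv2.minAreaRect(P); print('  slot?',np.round(r[0],1),np.round(r[1],1),round(r[2],1))
# edges of box in both views (Hough-like: depth-free line fit on long straight gradient)
lsd=cv2.createLineSegmentDetector()
for n,d,w in (('t',dt,(222,168,272,225)),('s',ds,(270,245,365,295))):
    u0,v0,u1,v1=w; L=lsd.detect(cv2.cvtColor(d['pixels'][v0:v1,u0:u1],cv2.COLOR_BGR2GRAY))[0].reshape(-1,4)
    for a in L:
        A=plane(d,a[0]+u0,a[1]+v0,.06);B=plane(d,a[2]+u0,a[3]+v0,.06); l=np.hypot(*(B-A)[:2])
        if l>.07: print(n,A[:2].round(3),B[:2].round(3),l.round(3),np.degrees(np.arctan2(B[1]-A[1],B[0]-A[0])).round(1)%90)
E
```

```text
t [559.7  93.8] [37.1 39.5]
s [557.7  94.2] [37.4 38.5]
  slot? [558.2 112.7] [23.6 45.8] 88.8
  slot? [557.6  95.8] [20.3 10.6] 9.9
t [0.64  0.067] [0.619 0.156] 0.091 13.0
t [0.614 0.162] [0.492 0.131] 0.126 14.099999999999994
t [0.535 0.036] [0.635 0.063] 0.104 15.0
s [0.612 0.16 ] [0.499 0.131] 0.117 14.300000000000011
s [0.507 0.027] [0.619 0.057] 0.116 14.9
s [0.486 0.091] [0.505 0.011] 0.083 13.700000000000003
s [0.516 0.144] [0.617 0.17 ] 0.104 14.0
```

```bash
python3 -m creep '{"delta_pos":[[0,3,1],[0,7,2.5],[0,11,4],[0,15,5.5],[0,19,7],[2,22,8],[5,23.8,8.6],[8.5,23.8,8.6],[8.5,23.8,8.6],[8.5,23.8,8.6]],"dr":[[0.075,0,0],[0.075,0,0],[0.075,0,0],[0.075,0,0],[0.075,0,0],[0.075,0,0],[0.075,0,0],[0.075,0,0],[0.075,0,0],[0.075,0,0]]}' 0 20; python3 - <<'E'
from h import *
d=dict(np.load('side1.npz')); px=d['pixels'].astype(int)
M=np.zeros((400,640),np.uint8); M[198:224,282:306]=((px.max(2)<70)&(px[...,1]-px[...,2]<15))[198:224,282:306]
c=max(cv2.findContours(M,cv2.RETR_EXTERNAL,cv2.CHAIN_APPROX_NONE)[0],key=cv2.contourArea).reshape(-1,2); print(cv2.boundingRect(c))
P=[]
for u,v in c:
    o,r=ray(d,u,v); P.append((o+r*(-.132-o[1])/r[1])[[0,2]]*1000)
P=np.array(P,np.float32); print(cv2.minAreaRect(P),P.min(0),P.max(0))
p,r,s=tool(); print(p,r.as_matrix()[:,:2].T.round(3)); print(go([.6217,-.1384,.074]))
E
```

```text
clock: 8.95
position: [0.6206, -0.1375, 0.1578]
ee_rot: [0.705, 0.039, 0.707, -0.038]
contact_force: [-0.2, -0.2, 0.9]
width: 0.0427
(284, 204, 17, 13)
((625.5272827148438, 70.42741394042969), (39.58609390258789, 43.76435089111328), 89.01994323730469) [603.59485   50.956573] [647.57776  90.36714]
[ 0.62057162 -0.13746648  0.15782022] [[-0.003  0.001 -1.   ]
 [ 0.109  0.994  0.001]]
[ 8.38150953 -0.085868    0.15056524]
```

```bash
python3 -m creep '{"delta_pos":[[2,0,0.1],[5,0,0.1],[7.5,0,0.1],[8.3,0,0.1],[8.3,0,0.1]],"dr":[[0,0,0],[0,0,0],[0,0,0],[0,0,0],[0,0,0]]}' 0 20;python3 -m creep '{"delta_pos":[[0,0,0],[0,0,0],[0,0,0],[0,0,0],[0,0,0]],"dr":[[0,0,0],[0,0,0],[0,0,0],[0,0,0],[0,0,0]]}' -1 30; python3 - <<'E'
from h import *
p,r,s=tool(); print(s['contact_force'],s['moment'],s['width'],p,r.as_matrix()[:,1])
E
```

```text
clock: 9.45
position: [0.6225, -0.1384, 0.0763]
ee_rot: [0.706, 0.039, 0.706, -0.039]
contact_force: [-0.7, -0.2, 0.4]
width: 0.0427
clock: 9.95
position: [0.6236, -0.1383, 0.0779]
ee_rot: [0.707, 0.038, 0.705, -0.039]
contact_force: [0.8, -0.8, 6.4]
width: 0.0115
[ 0.78557039 -0.77657685  6.38861834] [-0.2553811   0.0522895  -0.06103536] 0.011450859409360714 [ 0.62362058 -0.13833401  0.07786352] [ 0.10833458  0.9941137  -0.00124964]
```

```bash
python3 -m creep '{"delta_pos":[[0,0,0],[0,0,0],[-0.5,0,0],[-1.5,0,0],[-3,0,0],[-5,0,0],[-8,0,0],[-11,0,0],[-13,0,0],[-13,0,0]],"dr":[[0,0,0],[0,0,0],[0,0,0],[0,0,0],[0,0,0],[0,0,0],[0,0,0],[0,0,0],[0,0,0],[0,0,0]]}' -1 90; python3 - <<'E'
from h import *
p,r,s=tool(); print(s['contact_force'],s['moment'],s['width'],p,r.as_matrix()[:,1])
print(go([.5587,.094,.2]))
E
```

```text
clock: 10.95
position: [0.6239, -0.1377, 0.2099]
ee_rot: [0.708, 0.038, 0.704, -0.039]
contact_force: [0.6, -0.3, -0.3]
width: 0.0106
[ 0.6109352  -0.27107928 -0.30870128] [ 0.00829828 -0.02457538  0.04173804] 0.01062049838813203 [ 0.62391074 -0.13768045  0.20993673] [ 1.08412450e-01  9.94105859e-01 -5.29925592e-04]
[ 0.9239887  22.32504976 -9.00047129]
```

```bash
python3 -m creep '{"delta_pos":[[0,4,-1.5],[0,8,-3],[0,12,-4.5],[0,16,-6],[0,20,-7.7],[1,22.3,-9],[4,22.3,-9],[5,22.3,-9],[5,22.3,-9],[5,22.3,-9]],"dr":[[0,0,0],[-0.1,0,0],[-0.2,0,0],[-0.3,0,0],[-0.356,0,0],[-0.356,0,0],[-0.356,0,0],[-0.356,0,0],[-0.356,0,0],[-0.356,0,0]]}'; python3 - <<'E'
from h import *
p,r,s=tool(); print(s['contact_force'],s['width'],p,r.as_matrix()[:,[0,1]].T)
d=cap('side'); np.savez('side2.npz',**d); t=cap('top'); np.savez('top2.npz',**t)
a=cv2.resize(d['pixels'][215:300,265:370],None,fx=7,fy=7,interpolation=cv2.INTER_CUBIC); cv2.imwrite('pics/s3.png',a)
print(proj(d,p-[0,0,.068]),proj(d,[.5587,.094,.065]))
E
```

```text
clock: 11.95
position: [0.5574, 0.0933, 0.1559]
ee_rot: [0.702, -0.087, 0.702, 0.087]
contact_force: [-0.9, 0.1, -0.7]
width: 0.0104
[-0.90927555  0.12631408 -0.65298486] 0.010440499027481075 [0.55744339 0.09327035 0.15593589] [[-5.10056108e-04  7.34665878e-05 -9.99999867e-01]
 [-2.43843685e-01  9.69814528e-01  1.95622951e-04]]
[316.08041057 257.72587609] [315.41653996 265.63367858]
```

View pics/s3.png

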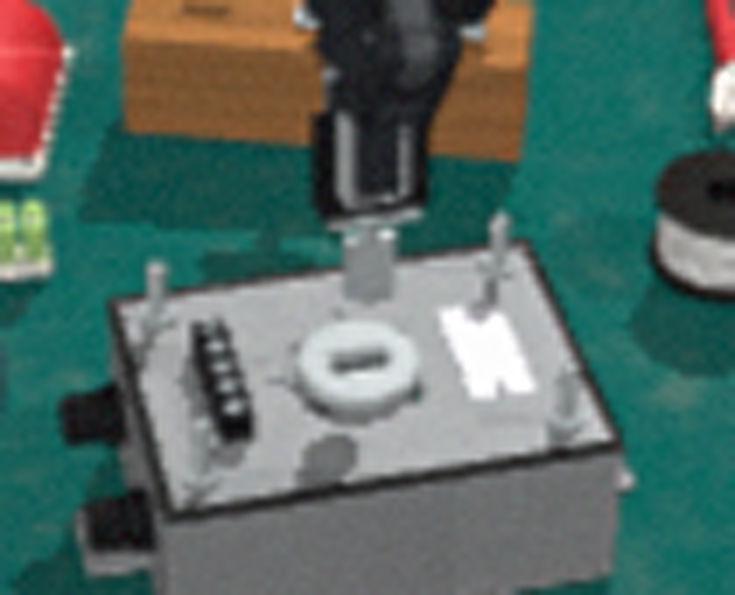

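Key tip at crop (370,302), slot centre at (360,360): the key sits about 3 mm to −x of the slot; shifting it +x, then lowering into the slot, short of the first pins.

```bash
python3 -m creep '{"delta_pos":[[0,0,0.3],[0.5,0,0.3],[1.2,0,0.3],[1.8,0,0.3],[2.3,0,0.3],[2.8,0,0.3],[3.2,0,0.3],[3.2,0,0.3]],"dr":[[0,0,0],[0,0,0],[0,0,0],[0,0,0],[0,0,0],[0,0,0],[0,0,0],[0,0,0]]}'; python3 - <<'E'
from h import *
p,r,s=tool(); print(s['contact_force'],r.inv().apply(s['contact_force']),s['moment'],s['width'],p)
d=cap('side')
cv2.imwrite('pics/s4.png',cv2.resize(d['pixels'][215:300,265:370],None,fx=7,fy=7,interpolation=cv2.INTER_CUBIC))
E
```

```text
clock: 12.85
position: [0.5596, 0.0945, 0.1232]
ee_rot: [0.701, -0.087, 0.702, 0.087]
contact_force: [0.3, -0.2, -1.0]
width: 0.0102
[ 0.34653297 -0.17969792 -1.00440307] [ 1.00390689 -0.25943311  0.29337243] [-0.02282118  0.00035792 -0.01799674] 0.010161833209562423 [0.5595989  0.0945312  0.12324515]
```

View pics/s4.png

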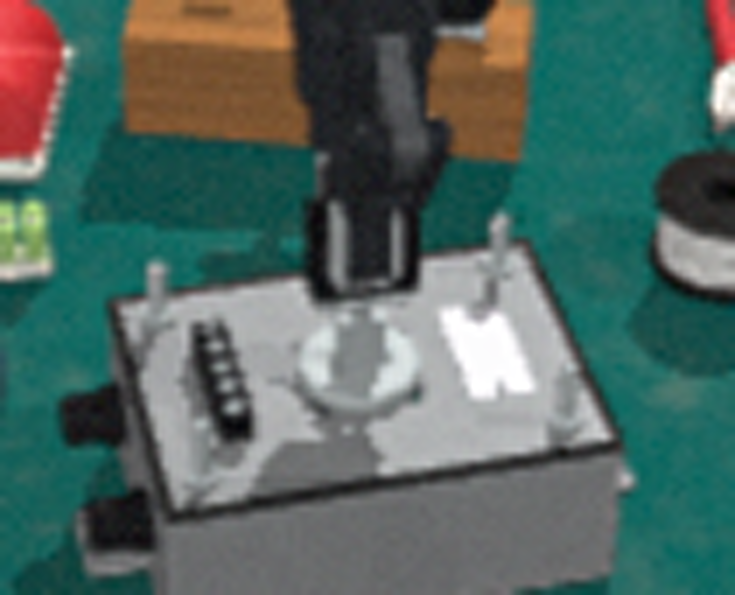

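The blade is in the slot, centred, with no side forces. Next I push lightly.

```bash
python3 -m creep '{"delta_pos":[[0.2,0,0],[0.4,0,0],[0.6,0,0],[0.6,0,0]],"dr":[[0,0,0],[0,0,0],[0,0,0],[0,0,0]]}'; python3 - <<'E'
from h import *
p,r,s=tool(); print(r.inv().apply(s['contact_force']),r.inv().apply(s['moment']),p)
E
```

```text
clock: 13.3
position: [0.5604, 0.0946, 0.1182]
ee_rot: [0.702, -0.087, 0.701, 0.087]
contact_force: [1.0, 0.3, 0.1]
width: 0.0106
[-0.05457168  0.06558158  1.08578412] [-0.03235482 -0.06014193  0.01000982] [0.56039414 0.09455074 0.11815309]
```

```bash
python3 -m creep '{"delta_pos":[[0.2,0,0],[0.4,0,0],[0.4,0,0]],"dr":[[0,0,0],[0,0,0],[0,0,0]]}'; python3 - <<'E'
from h import *
p,r,s=tool(); print(r.inv().apply(s['contact_force']),r.inv().apply(s['moment']),p)
E
```

```text
clock: 13.6
position: [0.561, 0.0946, 0.117]
ee_rot: [0.703, -0.087, 0.701, 0.087]
contact_force: [-3.0, 0.3, 16.0]
width: 0.0103
[-15.98505176   1.03483313  -2.76523449] [0.01072946 0.63506005 0.18868223] [0.56102452 0.09462593 0.1169667 ]
```

```bash
python3 -m creep '{"delta_pos":[[-0.1,0,0.3],[-0.1,0,0.35],[-0.1,0,-0.3],[-0.1,0,-0.35],[-0.1,0,0.35],[-0.1,0,0.35],[-0.1,0,-0.35],[-0.1,0,-0.35],[-0.1,0,0],[-0.1,0,0]],"dr":[[0,0,0],[0,0,0],[0,0,0],[0,0,0],[0,0,0],[0,0,0],[0,0,0],[0,0,0],[0,0,0],[0,0,0]]}'; python3 - <<'E'
from h import *
p,r,s=tool(); print(r.inv().apply(s['contact_force']),r.inv().apply(s['moment']),p)
E
```

```text
clock: 14.6
position: [0.5596, 0.0944, 0.1144]
ee_rot: [0.701, -0.087, 0.702, 0.087]
contact_force: [2.0, 0.3, 0.3]
width: 0.0104
[-0.35133371 -0.17340565  2.02998608] [ 0.03323697 -0.32515779 -0.06076124] [0.55959147 0.09442333 0.11441413]
```

```bash
python3 -m creep '{"delta_pos":[[0.2,0,0],[0.35,0,0],[0.5,0,0],[0.5,0,0]],"dr":[[0,0,0],[0,0,0],[0,0,0],[0,0,0]]}'; python3 - <<'E'
from h import *
p,r,s=tool(); print(r.inv().apply(s['contact_force']),r.inv().apply(s['moment']),p)
E
```

```text
clock: 15.0
position: [0.5602, 0.0946, 0.1103]
ee_rot: [0.702, -0.087, 0.701, 0.087]
contact_force: [1.3, 0.9, 2.1]
width: 0.0106
[-2.08485209  0.56915056  1.51532279] [ 0.01861544 -0.20169653  0.02648905] [0.5602435  0.09455418 0.11027577]
```

```bash
python3 -m creep '{"delta_pos":[[0.2,0,0.3],[0.2,0,0.35],[0.2,0,-0.3],[0.2,0,-0.35],[0.2,0,0.35],[0.2,0,0.35],[0.2,0,-0.35],[0.2,0,-0.35],[0.2,0,0],[0.2,0,0]],"dr":[[0,0,0],[0,0,0],[0,0,0],[0,0,0],[0,0,0],[0,0,0],[0,0,0],[0,0,0],[0,0,0],[0,0,0]]}'; python3 - <<'E'
from h import *
p,r,s=tool(); print(r.inv().apply(s['contact_force']),r.inv().apply(s['moment']),p)
E
```

```text
clock: 16.0
position: [0.5598, 0.0944, 0.1073]
ee_rot: [0.701, -0.087, 0.702, 0.087]
contact_force: [2.3, 0.4, 0.3]
width: 0.0105
[-0.3166348  -0.19614054  2.33070782] [ 0.02072465 -0.52242833  0.05437531] [0.55975494 0.09442888 0.10727711]
```

```bash
python3 -m creep '{"delta_pos":[[0.1,0,0.05],[0.3,0,0.05],[0.4,0,0.05],[0.5,0,0.05]],"dr":[[0,0,0],[0,0,0],[0,0,0],[0,0,0]]}';python3 -m creep '{"delta_pos":[[0.2,0,0],[0.4,0,0],[0.4,0,0]],"dr":[[0,0,0],[0,0,0],[0,0,0]]}'; python3 - <<'E'
from h import *
p,r,s=tool(); print(r.inv().apply(s['contact_force']),r.inv().apply(s['moment']),p)
E
```

```text
clock: 16.4
position: [0.5599, 0.0946, 0.1026]
ee_rot: [0.701, -0.087, 0.702, 0.087]
contact_force: [0.4, 1.0, 0.5]
width: 0.0103
clock: 16.7
position: [0.56, 0.0946, 0.0984]
ee_rot: [0.701, -0.087, 0.702, 0.087]
contact_force: [0.1, 0.1, -1.7]
width: 0.0103
[1.70942482 0.11239595 0.13311423] [ 0.0189736  -0.12403389 -0.01243005] [0.5599995  0.09457983 0.09843072]
```

```bash
python3 -m creep '{"delta_pos":[[0.1,0,0],[0.2,0,0],[0.3,0,0],[0.3,0,0]],"dr":[[0,0,0],[0,0,0],[0,0,0],[0,0,0]]}'; python3 - <<'E'
from h import *
p,r,s=tool(); print(r.inv().apply(s['contact_force']),r.inv().apply(s['moment']),p)
E
```

```text
clock: 17.1
position: [0.5601, 0.0946, 0.097]
ee_rot: [0.702, -0.087, 0.702, 0.087]
contact_force: [-2.6, -0.1, 7.2]
width: 0.0104
[-7.17367535  0.56411884 -2.56472497] [0.03618217 0.33445759 0.10350165] [0.56007374 0.09456718 0.09702273]
```

```bash
python3 -c "
from h import *
print(manip.get_state()['qpos'])"; python3 -m creep '{"delta_pos":[[0,-0.04,0],[0,-0.07,-0.01],[0,-0.11,-0.02],[0,-0.14,-0.04],[0,-0.14,-0.04]],"dr":[[0.15,0,0],[0.3,0,0],[0.45,0,0],[0.6,0,0],[0.6,0,0]]}'; python3 - <<'E'
from h import *
p,r,s=tool(); print(r.inv().apply(s['contact_force']),r.inv().apply(s['moment']),p,r.as_matrix()[:,1],s['qpos'])
E
```

```text
[ 4.48516553e-02  3.91442145e-01  1.74302478e+00 -1.35912153e-04
  1.00764097e+00 -1.77323379e+00]
clock: 17.6
position: [0.5602, 0.0939, 0.097]
ee_rot: [0.696, 0.125, 0.696, -0.125]
contact_force: [-2.0, 2.1, 7.3]
width: 0.0103
[-7.26149026  1.29180317 -2.61014368] [-0.03911175  0.34403099  0.21552063] [0.56015296 0.09391534 0.09703442] [0.34798962 0.93749746 0.00131759] [ 4.27467311e-02  3.91074966e-01  1.74362922e+00  1.68390597e-03
  1.00687429e+00 -1.17352383e+00]
```

```bash
python3 -m creep '{"delta_pos":[[0,-0.04,0],[0,-0.07,-0.01],[0,-0.11,-0.02],[0,-0.14,-0.04],[0,-0.17,-0.07],[0,-0.2,-0.1],[0,-0.21,-0.12],[0,-0.21,-0.12],[0,-0.21,-0.12]],"dr":[[0.15,0,0],[0.3,0,0],[0.45,0,0],[0.6,0,0],[0.75,0,0],[0.9,0,0],[0.98,0,0],[0.98,0,0],[0.98,0,0]]}'; python3 - <<'E'
from h import *
p,r,s=tool(); y=r.as_matrix()[:,1];print(r.inv().apply(s['contact_force']),r.inv().apply(s['moment']),p,y,np.degrees(np.arctan2(y[1],y[0])),s['width'])
d=cap('side')
cv2.imwrite('pics/s5.png',cv2.resize(d['pixels'][215:300,265:370],None,fx=7,fy=7,interpolation=cv2.INTER_CUBIC))
E
```

```text
clock: 18.5
position: [0.5592, 0.093, 0.0971]
ee_rot: [0.556, 0.438, 0.556, -0.436]
contact_force: [-0.6, 3.6, 6.3]
width: 0.0107
[-6.28801215  0.28254786 -3.64714252] [-0.08043038  0.70210939  0.12251134] [0.55921514 0.09296144 0.09707199] [0.97162092 0.23653083 0.00243885] 13.681918701687946 0.010675346887856341
```

View pics/s5.png

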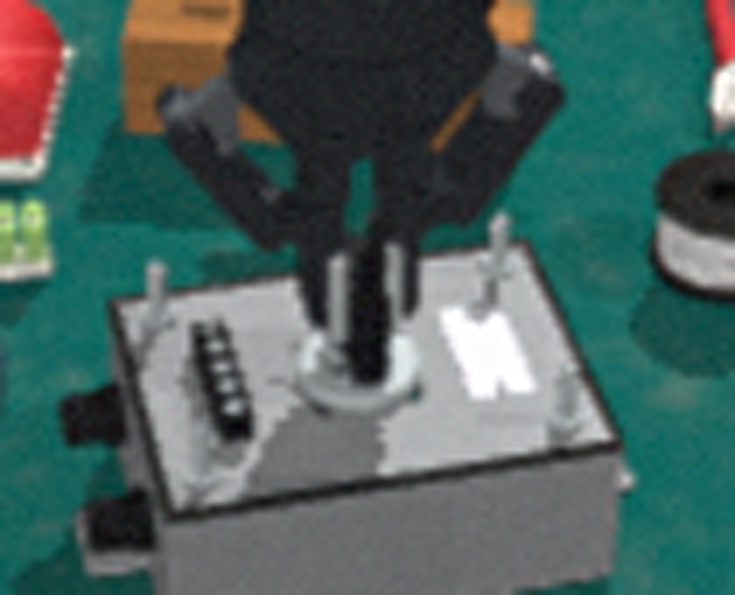

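The key is seated on the face (crop (360,370)) and turned edge-on to its start. I add a little turn to take up the play towards the stop.

```bash
python3 -m creep '{"delta_pos":[[0,0,0],[0,0,0],[0,0,0],[0,0,0]],"dr":[[0.05,0,0],[0.08,0,0],[0.08,0,0],[0.08,0,0]]}'; python3 - <<'E'
from h import *
p,r,s=tool(); y=r.as_matrix()[:,1];print(r.inv().apply(s['contact_force']),r.inv().apply(s['moment']),p,np.degrees(np.arctan2(y[1],y[0])),s['width'],s['qpos'])
E
```

```text
clock: 18.95
position: [0.5592, 0.0929, 0.0971]
ee_rot: [0.538, 0.46, 0.538, -0.458]
contact_force: [0.2, 4.5, 6.4]
width: 0.0102
[-6.38582228  0.9248587  -4.44714186] [-0.15418443  0.79887622  0.06987367] [0.55918184 0.09290103 0.09705935] 9.113401286452486 0.010207342213521965 [ 0.04045009  0.38873908  1.74762062  0.00278544  1.00335542 -0.12010593]
```

```bash
python3 -m creep '{"delta_pos":[[0,0,0],[0,0,0],[0,0,0],[0,0,0],[0,0,0]],"dr":[[0,0,0],[0,0,0],[0,0,0],[0,0,0],[0,0,0]]}'; python3 - <<'E'
from h import *
p,r,s=tool(); y=r.as_matrix()[:,1];print(r.inv().apply(s['moment']),p,np.degrees(np.arctan2(y[1],y[0])),s['width'])
d=cap('side')
cv2.imwrite('pics/s6.png',cv2.resize(d['pixels'][150:330,200:430],None,fx=3,fy=3,interpolation=cv2.INTER_CUBIC))
E
```

```text
clock: 19.45
position: [0.5592, 0.0929, 0.097]
ee_rot: [0.538, 0.46, 0.538, -0.458]
contact_force: [-0.8, 3.6, 6.2]
width: 0.0104
[-0.14887764  0.71298388  0.03265886] [0.55917049 0.09294875 0.09703486] 9.117397330439664 0.010382086149433542
```

View pics/s6.png

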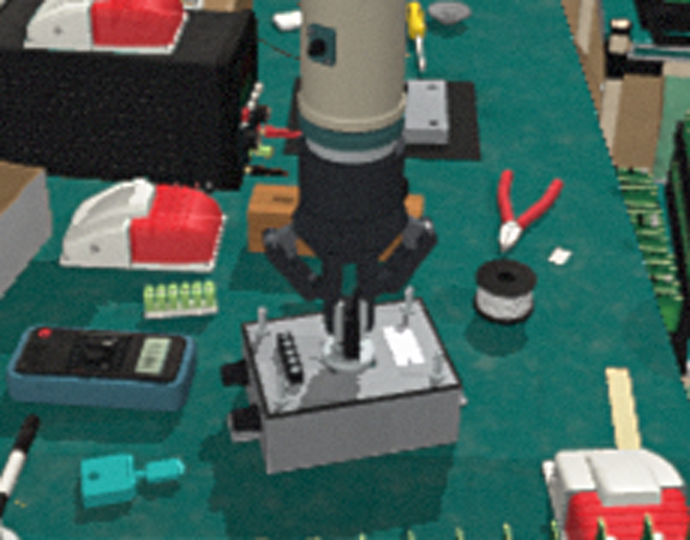

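The key is turned and held at (350,345), the cover is still on the mat at (425,110), and the bystanders in view have not moved. Handing in.

```bash
python3 -c "
from rig import manip
print(manip.sign_off())"
```

```text
the job is handed in; nothing more can be done
None
```

The job is done and handed in at about 19.5 s. The cover lies flat, handle up, on the mat. The slab-head key went into the keyhole, was rocked past both pairs of sticky pins and turned clockwise, and the gripper is still holding it turned.

**Pushing in:** the strongest push I read was 16 N, at the first pins; I eased off before rocking. The second pair gave way with little resistance.

**Seating:** the push rose to about 7 N with the tool at 97 mm, the height I had worked out for the shoulder resting on the face.

**Turn:** the tool turned about 95° (1.66 rad). The holding torque was steady at about 0.15 N m, which matches the spring at its stop.

**Not checked directly:**
- The switch angle itself can't be read, so that it is at its stop is inferred from the turn and the torque.
- In the last picture the arm hid the disc and tee keys and part of the cover. I last saw both keys in place, and the whole cover flat, just after laying the cover down. No contact showed near the keys after that.

**Small disagreements:** the two cameras differed by about 2 mm on the keyhole, and the gripper held the key about 2 to 3 mm off its middle. I corrected for the offset when inserting and turning the key.

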